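Line up the sample jars by size beside the stirrer

ROBOT

A 6-joint arm with a two-finger parallel gripper is mounted at the origin on the work surface. World frame = base frame: x ahead of the robot, y to its left, z up, the work surface at z = 0. Lengths are in m, angles in rad, forces in N, time in s.
With the tool pointing down it reaches from about 0.325 to 0.85 m from the base axis. Payload 15.5 kg.
Tool frame: the origin (TCP) lies between the finger pads; the fingertips stand 17 mm ahead of it and the grasp point (between the pads) lies 2 mm behind it; z points along the fingers, y is the line along which they close (so a half turn about z gives the same grasp; the last joint's range is limited). The gripper opens to 91 mm and grips with 3 to 60 N. Pads are 32 mm wide; open, the fingers measure 118 mm over their backs; the gripper's body (76 mm by 178 mm) begins 60 mm behind the grasp point.
Start: joints at [1.02, 0.494, 1.345, -0, 1.302, -0.096], TCP at [0.275, 0.561, 0.231] pointing down, gripper open.
Joint ranges: [-2.91, 2.91], [-0.82, 2.16], [0.22, 2.67], [-1.22, 4.37], [0.12, 2.79], [-3.08, 3.08]. Speed limits (rad/s): [1.89, 1.89, 2.57, 3.01, 3.01, 3.01].

INTERFACE

Orientations are given as a unit quaternion [w, x, y, z].
In Python, from cell import sense, snapshot, hand_in gives the robot as it stands.
- The arm moves only by the shell command python3 -m crank 'ROWS' [FORCE]. ROWS is JSON, a list of rows, each an object with "delta_rot": the turn, a rotation vector about the tool's x, y, z normalised to -1 to 1, where 1 is 360 degrees, a list of three; "offset": the shift along the tool's x, y, z normalised to -1 to 1, where 1 is 0.4 m, a list of three; "grip": the opening, from 0 (shut) to 1 (fully open). A call has 1 to 20 rows; each row is the pose to reach, as a shift and turn from the pose commanded when the call began, along the tool's axes at that moment, turning the shorter way round; what a row does not reach only later rows make up. A row lasts 1/12 s, in which the tool goes at most 41.7 mm and 7.16 degrees, less where a joint would pass 70% of its speed; a pose out of reach is approached as far as the arm can. A call with a number of a shift or a turn outside -1 to 1 is refused whole. A call with a gripper value outside its range is refused whole. The fingers move at their own pace and stop on an object; FORCE is the grip in N (left out, the last holds). Time passes only in rows, so rows that repeat a pose let the fingers close. It gives the time, the measured TCP pose, the force, the opening and the grip force at its end, in the units of the state.
- sense(): the state, without advancing time (a new reading comes with each control period).
- snapshot(name): name is "scene" or "top"; returns a dict with "image" (420x560x3 uint8, red, green, blue), "intrinsics" (3x3 intrinsics, pixels), "k1" (the pictures are not rectified: a ray, as slopes to the right and down, at radius r is drawn at 1 + k1 r^2 times it, then the intrinsics apply), "position" and "orientation" of the camera in the world. Camera axes: x right, y down, z forward; pixel columns grow to the right and rows downward; lengths in m; the calibration is good to about 2 mm. A picture is of the moment at which its call begins. There is no depth.
- hand_in(): hands the job in; it is judged then, once.
The state is a dict: "time": time; "q": joint angles; "qvel": joint speeds; "tau": joint torques, N m; "tool_pos": TCP position; "eef_rot": TCP orientation; "contact_force": force on the tool from outside, world axes, zero at the start; "moment": the same for the moment, N m; "width": opening from 0.0 (shut) to 1.0 (fully open); "gripper_force": force on a finger pad.
Only numpy, scipy, OpenCV 4.12 (cv2) and the standard library are available. Lean on these libraries where they do the work, as an engineer would, in place of code of your own. Each camera call takes 0.05 s, during which the arm holds its last target. There are 200 camera calls.

TASK

Set out the four blue-capped sample jars for weighing-in: stand one on the middle of each black pad of the aluminium strip, in order of size, the smallest on the pad next to the magnetic stirrer and the largest at the far end of the row. Do not let a jar tip over, and leave the loose glass beaker that stands among the jars where it is.

Things in the scene. Friction and masses are not known exactly. Their poses are not given: they have to be found in the camera images.
- jar_1: The smallest of the four loose sample jars: an upright straight-sided cylinder of white plastic with a screw cap of blue plastic of the same diameter, 32 mm in diameter, 56 mm tall over all (the cap is the top 13 mm), about 40 g. It may be gripped anywhere on its side. Origin: centre of its underside; z up along its axis. It starts standing on the bench, on the robot's side of the strip.
- jar_2: The second smallest of the four loose sample jars: an upright straight-sided cylinder of white plastic with a screw cap of blue plastic of the same diameter, 42 mm in diameter, 74 mm tall over all (the cap is the top 16 mm), about 80 g. It may be gripped anywhere on its side. Origin: centre of its underside; z up along its axis. It starts standing on the bench, on the robot's side of the strip.
- jar_3: The second largest of the four loose sample jars: an upright straight-sided cylinder of white plastic with a screw cap of blue plastic of the same diameter, 52 mm in diameter, 92 mm tall over all (the cap is the top 18 mm), about 140 g. It may be gripped anywhere on its side. Origin: centre of its underside; z up along its axis. It starts standing on the bench, on the robot's side of the strip.
- jar_4: The largest of the four loose sample jars: an upright straight-sided cylinder of white plastic with a screw cap of blue plastic of the same diameter, 62 mm in diameter, 110 mm tall over all (the cap is the top 20 mm), about 220 g. It may be gripped anywhere on its side. Origin: centre of its underside; z up along its axis. It starts standing on the bench, on the robot's side of the strip.
- pad_p: One of four equal flat round black pads, 70 mm across, in a straight row 100 mm apart on a fixed aluminium strip 84 mm wide, 400 mm long, 8 mm thick. Which letter lies where in the row changes. Origin: pad's centre on the strip's top face, 8 mm above the bench; x points across the strip, away from the robot within 0.25 rad; y runs along the row; z up.
- pad_q: One of four equal flat round black pads, 70 mm across, in a straight row 100 mm apart on a fixed aluminium strip 84 mm wide, 400 mm long, 8 mm thick. Which letter lies where in the row changes. Origin: pad's centre on the strip's top face, 8 mm above the bench; x points across the strip, away from the robot within 0.25 rad; y runs along the row; z up.
- pad_r: One of four equal flat round black pads, 70 mm across, in a straight row 100 mm apart on a fixed aluminium strip 84 mm wide, 400 mm long, 8 mm thick. Which letter lies where in the row changes. Origin: pad's centre on the strip's top face, 8 mm above the bench; x points across the strip, away from the robot within 0.25 rad; y runs along the row; z up.
- pad_s: One of four equal flat round black pads, 70 mm across, in a straight row 100 mm apart on a fixed aluminium strip 84 mm wide, 400 mm long, 8 mm thick. Which letter lies where in the row changes. Origin: pad's centre on the strip's top face, 8 mm above the bench; x points across the strip, away from the robot within 0.25 rad; y runs along the row; z up.
- stirrer: Fixed magnetic stirrer just beyond one end of the row (which end changes), a little to its far side: white box 120 x 120 x 46 mm carrying an open glass beaker 68 mm across, 116 mm high over all. Origin: centre of its underside; pad centres lie about 130, 220, 320 and 415 mm from it horizontally. At the row's other end, a tip box 64 mm high stands likewise.
- beaker: A bystander: a loose empty glass cup, open at the top, 58 mm in diameter at the rim, 70 mm tall, 90 g, standing in line with the jars at least 105 mm from the nearest jar's centre. Origin: centre of its underside.
There are look-alikes about, which are no part of the job. Leave any purple or yellow look-alike of the jar_2 alone.

How it is judged:
At the end, for the whole second after the job is handed in: Each of the four jars stands upright (within 0.08 rad) and at rest on its own pad, the middle of its underside within 12 mm of the pad's centre; along the row, counted from the pad nearest the stirrer, they go from smallest to largest; the loose glass beaker is within 20 mm of where it began ((distance between jar_1 and pad_p below 0.012 m or distance between jar_1 and pad_q below 0.012 m or distance between jar_1 and pad_r below 0.012 m or distance between jar_1 and pad_s below 0.012 m) and horizontal distance between jar_1 and stirrer below 0.175 m and angle between each of jar_1, jar_2, jar_3, jar_4's own z axis and vertical below 0.08 rad and linear speed of each of jar_1, jar_2, jar_3, jar_4 below 0.02 m/s and angular speed of each of jar_1, jar_2, jar_3, jar_4 below 0.2 rad/s and (distance between jar_2 and pad_p below 0.012 m or distance between jar_2 and pad_q below 0.012 m or distance between jar_2 and pad_r below 0.012 m or distance between jar_2 and pad_s below 0.012 m) and horizontal distance between jar_2 and stirrer between 0.175 and 0.27 m and (distance between jar_3 and pad_p below 0.012 m or distance between jar_3 and pad_q below 0.012 m or distance between jar_3 and pad_r below 0.012 m or distance between jar_3 and pad_s below 0.012 m) and horizontal distance between jar_3 and stirrer between 0.27 and 0.367 m and (distance between jar_4 and pad_p below 0.012 m or distance between jar_4 and pad_q below 0.012 m or distance between jar_4 and pad_r below 0.012 m or distance between jar_4 and pad_s below 0.012 m) and horizontal distance between jar_4 and stirrer above 0.367 m and distance of beaker from where it was at the start of the episode below 0.02 m); the robot touches nothing.
It fails at once if a jar is tipped by more than 0.6 rad (angle between any of jar_1, jar_2, jar_3, jar_4's own z axis and vertical above 0.6 rad).
It fails at once if the loose glass beaker is pushed more than 20 mm or tipped by more than 0.6 rad (distance of beaker from where it was at the start of the episode above 0.02 m or angle between beaker's own z axis and vertical above 0.6 rad).
It also fails if it takes over 99 s, if anything falls off the work surface, if the arm or the gripper's body presses on something with over 40 N, if the wrist force passes 120 N, or if a joint passes its speed limit or range.

## Working session

There is one attempt and no reset: what is moved stays moved. The work goes in short steps, Python scripts to look and compute and a shell command to move; the robot and the scene stay as the last step left them, time stands still between calls to the robot, and variables do not carry over. Pictures are saved under pics/ and viewed, at most 14 in all, crops included, and the job is handed in when it is done.

```bash
ls; mkdir -p pics; python3 - <<'E'
from cell import sense,snapshot
import cv2
s=sense();print(s)
for n in("scene","top"):
    d=snapshot(n);cv2.imwrite(f"pics/{n}0.png",d["image"][:,:,::-1]);print({k:v for k,v in d.items() if k!="image"})
E
```

```text
pics
{'time': 0.0, 'q': array([ 1.01946770e+00,  4.94186774e-01,  1.34608797e+00, -3.50981739e-05,
        1.30250867e+00, -9.55442830e-02]), 'qvel': array([ 0.00097195, -0.00025831,  0.00163184, -0.00032355, -0.00045121,
       -0.00073358]), 'tau': array([-5.78048304e-03, -8.78785372e+01, -3.81858945e+01,  7.01737264e-02,
        5.30433096e-02, -7.30118199e-05]), 'tool_pos': array([0.27495715, 0.5608902 , 0.23035065]), 'eef_rot': array([-1.73186752e-04,  2.25920115e-01,  9.74145650e-01, -5.69887084e-04]), 'contact_force': array([-0.01290809,  0.27183945, -0.62707867]), 'moment': array([ 0.00588807,  0.04109146, -0.02364278]), 'gripper_force': 0.0, 'width': 1.0027127900148907}
{'intrinsics': array([[539.15779835,   0.        , 274.12510352],
       [  0.        , 539.15779835, 212.96808109],
       [  0.        ,   0.        ,   1.        ]]), 'k1': -0.14751499445415348, 'position': array([ 1.05829746, -0.72635422,  0.60396172]), 'orientation': array([-0.45784185,  0.84915634,  0.22585777, -0.13528718])}
{'intrinsics': array([[469.867977  ,   0.        , 286.69522437],
       [  0.        , 469.867977  , 214.08152934],
       [  0.        ,   0.        ,   1.        ]]), 'k1': -0.0608043372274815, 'position': array([0.45273006, 0.02302914, 1.08149794]), 'orientation': array([-0.05279721,  0.70626776, -0.70345608,  0.05956384])}
```

View pics/scene0.png

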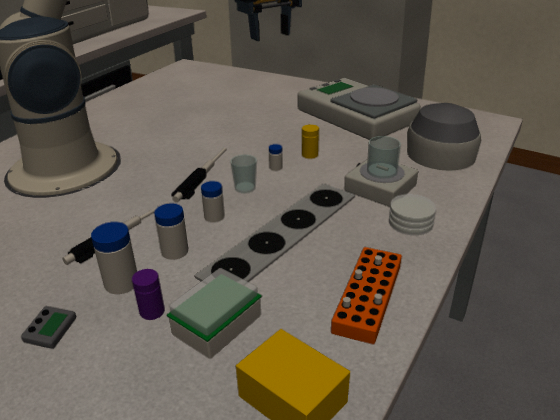

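View pics/top0.png

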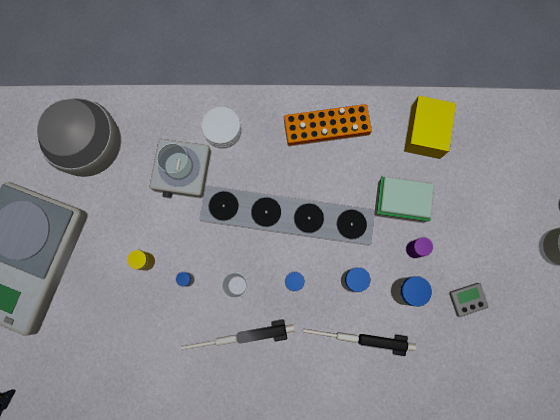

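Top view: blue caps at about (184,279), (294,281), (357,280) and (415,291), in increasing size; beaker at (235,285). The stirrer at (180,167) is beside the pad at (223,206); the other pads are at (266,212), (309,218) and (351,224). The yellow (138,260) and purple (419,247) look-alikes are not part of the job. I'll measure next and confirm in an enlarged crop.

```bash
cat > h.py <<'E'
import numpy as np,cv2
from scipy.spatial.transform import Rotation as R
from scipy.optimize import least_squares
from cell import sense,snapshot
J={1:(.032,.056,.013),2:(.042,.074,.016),3:(.052,.092,.018),4:(.062,.110,.020)}
def Rq(q): return R.from_quat(np.r_[q[1:],q[0]])
def proj(d,P):
    c=Rq(d["orientation"]).inv().apply(np.atleast_2d(P)-d["position"])
    s=c[:,:2]/c[:,2:]; s=s*(1+d["k1"]*(s**2).sum(1,keepdims=True))
    K=d["intrinsics"]; return s*[K[0,0],K[1,1]]+K[:2,2]
def back(d,uv,z):
    g=least_squares(lambda p:(proj(d,[p[0],p[1],z])[0]-uv),[.5,0]);return g.x
def blobs(m,amin=60):
    n,_,st,c=cv2.connectedComponentsWithStats(m.astype(np.uint8))
    return [(c[i],st[i,4]) for i in range(1,n) if st[i,4]>amin]
def blue(d):
    h=cv2.cvtColor(d["image"],cv2.COLOR_RGB2HSV).astype(int)
    return blobs((abs(h[...,0]-111)<9)&(h[...,1]>150)&(h[...,2]>50),30)
A=np.linspace(0,2*np.pi,48)
def capcent(d,xy,j,z0=0):
    D,H,c=J[j]
    P=np.vstack([np.c_[xy[0]+D/2*np.cos(A),xy[1]+D/2*np.sin(A),0*A+z0+z] for z in(H,H-c)])
    m=cv2.moments(cv2.convexHull(proj(d,P).astype(np.float32)))
    return np.array([m["m10"],m["m01"]])/m["m00"]
def jarxy(d,uv,j,z0=0):
    return least_squares(lambda p:capcent(d,p,j,z0)-uv,[.4,0]).x
E
python3 - <<'E'
from h import *
t=snapshot("top");s=snapshot("scene")
for n,d in(("top",t),("scene",s)):
    b=sorted(blue(d),key=lambda x:x[1])
    print(n,[(x[0].round(1),x[1]) for x in b])
    if len(b)==4:
        for j,x in zip(J,b): print(j,jarxy(d,x[0],j).round(4))
g=cv2.cvtColor(t["image"],cv2.COLOR_RGB2GRAY)
m=np.zeros_like(g);m[180:250,195:380]=1
p=[back(t,x[0],.008) for x in sorted(blobs((g<60)&(m>0),300),key=lambda x:x[0][0])]
print(np.round(p,4),np.linalg.norm(np.diff(p,axis=0),axis=1))
dirn=p[-1]-p[0];print("row yaw",np.arctan2(dirn[0],-dirn[1]) )
print("stir",back(t,(180,167),.046),"beaker rim",back(t,(235,285),.07))
for k,uv in(("yellow",(138,260)),("purple",(419,247))): print(k,back(t,uv,.074))
c=cv2.resize(t["image"][145:305,120:445],None,fx=2.4,fy=2.4,interpolation=cv2.INTER_CUBIC)
cv2.imwrite("pics/crop.png",c[:,:,::-1])
E
```

```text
top [(array([182.8, 278.8]), np.int32(151)), (array([294.4, 281.1]), np.int32(270)), (array([357.4, 279.4]), np.int32(458)), (array([416.2, 291. ]), np.int32(694))]
1 [0.4743 0.2394]
2 [ 0.4702 -0.0034]
3 [ 0.4739 -0.1359]
4 [ 0.4496 -0.2556]
scene [(array([274.8, 148.1]), np.int32(77)), (array([210.8, 187.4]), np.int32(193)), (array([167.9, 212.3]), np.int32(385)), (array([108.9, 234. ]), np.int32(671))]
1 [0.4741 0.2432]
2 [0.4679 0.0026]
3 [ 0.4702 -0.1295]
4 [ 0.4442 -0.2487]
[[ 0.6446  0.1605]
 [ 0.6306  0.0613]
 [ 0.6167 -0.0375]
 [ 0.6027 -0.1368]] [0.10014685 0.0997575  0.10026991]
row yaw -0.13981015634563373
stir [0.72605375 0.2561275 ] beaker rim [0.46144226 0.1232546 ]
yellow [0.51306447 0.33238391]
purple [ 0.54358475 -0.27302299]
```

View pics/crop.png

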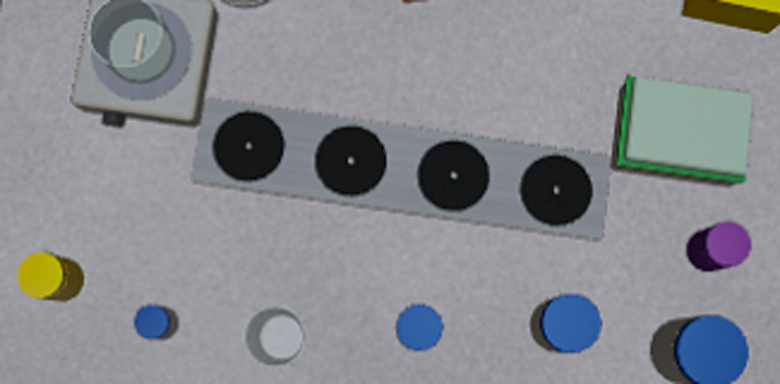

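The crop confirms four blue-capped jars in size order. Purple and yellow are the decoys, and the clear beaker stands between jar_1 and jar_2. The two cameras disagree by about 6 mm, so I'll use the pads to see which camera is biased.

```bash
cat >> h.py <<'E'
def off(x,y,z):
    s=sense();v=Rq(s["eef_rot"]).inv().apply(np.array([x,y,z])-s["tool_pos"])/.4
    print("offset",v.round(4),"tcp",s["tool_pos"].round(4),"tilt/yaw",Rq(s["eef_rot"]).as_matrix()[:,1].round(3),"F",s["contact_force"].round(1),"w",round(s["width"],3),"gf",round(s["gripper_force"],1),"t",s["time"])
E
python3 - <<'E'
from h import *
d=snapshot("scene");t=snapshot("top")
g=cv2.cvtColor(d["image"],cv2.COLOR_RGB2GRAY)
m=np.zeros_like(g);m[180:285,200:350]=1
b=[x for x in blobs((g<45)&(m>0),250)]
for x in b: print(x[0].round(1),x[1],back(d,x[0],.008).round(4))
h=cv2.cvtColor(t["image"],cv2.COLOR_RGB2HSV)
print(h[277:283,286:304:3].tolist()[3], h[291,395:435:3].tolist())
for j,u in zip(J,[(182.8,278.8),(294.4,281.1),(357.4,279.4),(416.2,291)]): print(j,"top-only",back(t,u,J[j][1]).round(4))
off(.474,.241,.19)
E
```

```text
[211.2 189.1] 273 [0.4095 0.0755]
[325.8 197.8] 420 [0.6465 0.1613]
[297.9 218.9] 503 [0.6328 0.0623]
[266.2 242.6] 617 [ 0.6188 -0.0366]
[232.9 266.4] 495 [ 0.6041 -0.1262]
[[108, 191, 160], [108, 181, 163], [108, 179, 164], [108, 179, 165], [108, 176, 165], [108, 177, 166]] [[25, 25, 61], [21, 29, 62], [110, 255, 34], [108, 182, 160], [108, 186, 158], [108, 186, 156], [108, 188, 155], [108, 189, 154], [108, 190, 153], [108, 193, 151], [108, 195, 150], [108, 199, 149], [108, 165, 145], [120, 9, 147]]
1 top-only [0.4742 0.2381]
2 top-only [ 0.4702 -0.0032]
3 top-only [ 0.4736 -0.1348]
4 top-only [ 0.4495 -0.2532]
offset [-0.7988 -0.4995  0.1019] tcp [0.2751 0.5611 0.2307] tilt/yaw [ 0.44   0.898 -0.   ] F [-0.1 -0.6  0.7] w 1.001 gf 0.0 t 0.3
```

```bash
python3 -m crank '[{"offset":[-0.8,-0.5,0.08],"delta_rot":[0,0,0.2],"grip":0.7},{"offset":[-0.8,-0.5,0.08],"delta_rot":[0,0,0.2],"grip":0.7},{"offset":[-0.8,-0.5,0.08],"delta_rot":[0,0,0.2],"grip":0.7},{"offset":[-0.8,-0.5,0.08],"delta_rot":[0,0,0.2],"grip":0.7},{"offset":[-0.8,-0.5,0.08],"delta_rot":[0,0,0.2],"grip":0.7},{"offset":[-0.8,-0.5,0.08],"delta_rot":[0,0,0.2],"grip":0.7},{"offset":[-0.8,-0.5,0.08],"delta_rot":[0,0,0.2],"grip":0.7},{"offset":[-0.8,-0.5,0.08],"delta_rot":[0,0,0.2],"grip":0.7},{"offset":[-0.8,-0.5,0.08],"delta_rot":[0,0,0.2],"grip":0.7},{"offset":[-0.8,-0.5,0.08],"delta_rot":[0,0,0.2],"grip":0.7},{"offset":[-0.8,-0.5,0.08],"delta_rot":[0,0,0.2],"grip":0.7},{"offset":[-0.8,-0.5,0.08],"delta_rot":[0,0,0.2],"grip":0.7},{"offset":[-0.8,-0.5,0.08],"delta_rot":[0,0,0.2],"grip":0.7},{"offset":[-0.8,-0.5,0.08],"delta_rot":[0,0,0.2],"grip":0.7},{"offset":[-0.8,-0.5,0.08],"delta_rot":[0,0,0.2],"grip":0.7},{"offset":[-0.8,-0.5,0.08],"delta_rot":[0,0,0.2],"grip":0.7}]' 20; python3 -c "
from h import *
off(.474,.240,.034)
d=snapshot('top');s=snapshot('scene')
im=np.hstack([cv2.resize(d['image'][200:340,110:300],(570,420)),])
cv2.imwrite('pics/a1.png',im[:,:,::-1])
for x in (d,s): print([(b[0].round(1),b[1]) for b in blue(x)])"
```

```text
time: 1.63
tool_pos: [0.474, 0.2415, 0.199]
eef_rot: [-0.0, 0.754, 0.656, 0.0]
contact_force: [-0.1, -0.5, -0.1]
width: 0.699
gripper_force: 0.0
offset [-0.0039  0.0005  0.4125] tcp [0.474  0.2415 0.199 ] tilt/yaw [ 0.99  -0.138  0.   ] F [-0.1 -0.5 -0.1] w 0.699 gf 0.0 t 1.6333
[(array([357.4, 279.4]), np.int32(458)), (array([182.8, 278.8]), np.int32(151)), (array([294.5, 281.1]), np.int32(269)), (array([416.1, 291. ]), np.int32(698))]
[(array([274.8, 148.3]), np.int32(80)), (array([210.8, 187.6]), np.int32(197)), (array([167.9, 212.6]), np.int32(396)), (array([108.8, 234.5]), np.int32(698))]
```

```bash
python3 -m crank '[{"offset":[-0.003,0,0.1],"delta_rot":[0,0,0],"grip":0.7},{"offset":[-0.003,0,0.2],"delta_rot":[0,0,0],"grip":0.7},{"offset":[-0.003,0,0.27],"delta_rot":[0,0,0],"grip":0.7},{"offset":[-0.003,0,0.34],"delta_rot":[0,0,0],"grip":0.7},{"offset":[-0.003,0,0.41],"delta_rot":[0,0,0],"grip":0.7},{"offset":[-0.003,0,0.41],"delta_rot":[0,0,0],"grip":0.7},{"offset":[-0.003,0,0.41],"delta_rot":[0,0,0],"grip":0.5},{"offset":[-0.003,0,0.41],"delta_rot":[0,0,0],"grip":0.4},{"offset":[-0.003,0,0.41],"delta_rot":[0,0,0],"grip":0.3},{"offset":[-0.003,0,0.41],"delta_rot":[0,0,0],"grip":0.2},{"offset":[-0.003,0,0.41],"delta_rot":[0,0,0],"grip":0.2},{"offset":[-0.003,0,0.41],"delta_rot":[0,0,0],"grip":0.2},{"offset":[-0.003,0,0.41],"delta_rot":[0,0,0],"grip":0.2},{"offset":[-0.003,0,0.41],"delta_rot":[0,0,0],"grip":0.2},{"offset":[-0.003,0,0.41],"delta_rot":[0,0,0],"grip":0.2}]' 15; python3 -c "
from h import *
off(.6446,.1605,.14)"
```

```text
time: 2.98
tool_pos: [0.4748, 0.2398, 0.036]
eef_rot: [0.0, 0.755, 0.655, 0.001]
contact_force: [-1.3, -0.1, 11.5]
width: 0.347
gripper_force: 15.0
offset [-0.1361  0.4486 -0.2595] tcp [0.4748 0.2398 0.036 ] tilt/yaw [ 0.99  -0.141  0.002] F [-1.3 -0.1 11.5] w 0.347 gf 15.0 t 2.9833
```

```bash
python3 -m crank '[{"offset":[0,0,-0.04],"delta_rot":[0,0,0],"grip":0.2},{"offset":[0,0,-0.1],"delta_rot":[0,0,0],"grip":0.2},{"offset":[0,0,-0.18],"delta_rot":[0,0,0],"grip":0.2},{"offset":[0,0,-0.25],"delta_rot":[0,0,0],"grip":0.2},{"offset":[0,0,-0.25],"delta_rot":[0,0,0],"grip":0.2}]'; python3 -c "
from h import *
off(.6446,.1605,.136)
d=snapshot('top');s=snapshot('scene')
for x in (d,s): print([(b[0].round(1),b[1]) for b in blue(x)])
cv2.imwrite('pics/a2.png',cv2.resize(s['image'][60:230,170:400],None,fx=3,fy=3)[:,:,::-1])"
```

```text
time: 3.4
tool_pos: [0.4765, 0.2405, 0.1401]
eef_rot: [0.001, 0.755, 0.655, 0.003]
contact_force: [1.6, 1.9, 0.3]
width: 0.348
gripper_force: 15.0
offset [-0.1386  0.4443  0.0125] tcp [0.4765 0.2405 0.1401] tilt/yaw [ 0.99  -0.141  0.006] F [1.6 1.9 0.3] w 0.348 gf 15.0 t 3.4
[(array([357.4, 279.4]), np.int32(459)), (array([294.5, 281.1]), np.int32(269)), (array([416.1, 291. ]), np.int32(697))]
[(array([272.2, 106.6]), np.int32(44)), (array([210.7, 188.1]), np.int32(217)), (array([167.8, 213.2]), np.int32(426)), (array([108.7, 235.2]), np.int32(737))]
```

View pics/a2.png

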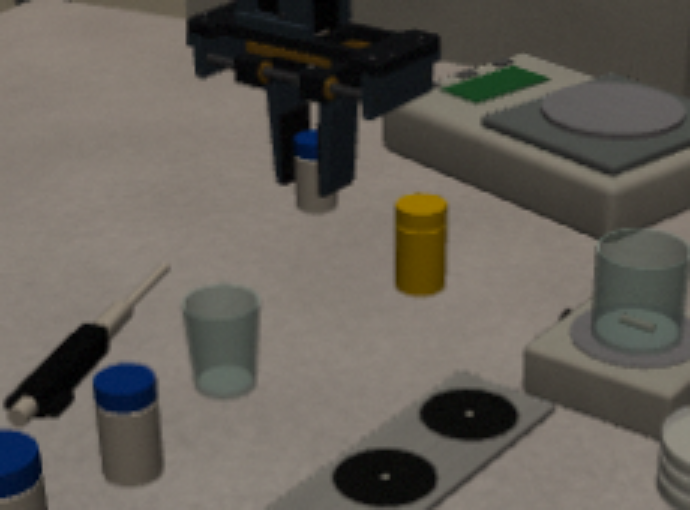

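Jar_1 is held upright (crop around (315,175)) and is off the bench. Now carrying it to the first pad.

```bash
python3 -m crank '[{"offset":[-0.03,0.07,0],"delta_rot":[0,0,0],"grip":0.2},{"offset":[-0.06,0.16,0],"delta_rot":[0,0,0],"grip":0.2},{"offset":[-0.09,0.25,0],"delta_rot":[0,0,0],"grip":0.2},{"offset":[-0.12,0.34,0],"delta_rot":[0,0,0],"grip":0.2},{"offset":[-0.13,0.41,0],"delta_rot":[0,0,0],"grip":0.2},{"offset":[-0.139,0.444,0],"delta_rot":[0,0,0],"grip":0.2},{"offset":[-0.139,0.444,0],"delta_rot":[0,0,0],"grip":0.2},{"offset":[-0.139,0.444,0.05],"delta_rot":[0,0,0],"grip":0.2},{"offset":[-0.139,0.444,0.1],"delta_rot":[0,0,0],"grip":0.2},{"offset":[-0.139,0.444,0.15],"delta_rot":[0,0,0],"grip":0.2},{"offset":[-0.139,0.444,0.2],"delta_rot":[0,0,0],"grip":0.2},{"offset":[-0.139,0.444,0.21],"delta_rot":[0,0,0],"grip":0.2},{"offset":[-0.139,0.444,0.21],"delta_rot":[0,0,0],"grip":0.2},{"offset":[-0.139,0.444,0.21],"delta_rot":[0,0,0],"grip":0.2}]'; python3 -c "
from h import *
off(.6446,.1605,.044)
d=snapshot('top');s=snapshot('scene')
for x in (d,s):
  for b in blue(x):print(b[0].round(1),b[1],jarxy(x,b[0],1,.016).round(4))"
```

```text
time: 4.67
tool_pos: [0.6419, 0.1596, 0.0512]
eef_rot: [-0.0, 0.755, 0.655, -0.0]
contact_force: [0.2, -0.1, -0.4]
width: 0.346
gripper_force: 15.0
offset [0.0031 0.0063 0.0179] tcp [0.6419 0.1596 0.0512] tilt/yaw [ 0.99  -0.141 -0.   ] F [ 0.2 -0.1 -0.4] w 0.346 gf 15.0 t 4.6667
[357.3 279.4] 459 [ 0.4742 -0.1387]
[294.4 281.1] 270 [ 0.4703 -0.0034]
[416.1 291. ] 698 [ 0.4493 -0.2655]
[323.4 173.4] 80 [0.6395 0.1607]
[210.7 188.3] 225 [4.694e-01 1.000e-04]
[167.9 213.6] 447 [ 0.4536 -0.1133]
[108.8 235.5] 764 [ 0.4059 -0.2201]
```

```bash
python3 -m crank '[{"offset":[0.003,0.009,0],"delta_rot":[0,0,0],"grip":0.2},{"offset":[0.003,0.009,0.009],"delta_rot":[0,0,0],"grip":0.2},{"offset":[0.003,0.009,0.017],"delta_rot":[0,0,0],"grip":0.2},{"offset":[0.003,0.009,0.017],"delta_rot":[0,0,0],"grip":0.2},{"offset":[0.003,0.009,0.017],"delta_rot":[0,0,0],"grip":0.2}]'; python3 -c "
from h import *
off(.6446,.1605,.044)"
```

```text
time: 5.18
tool_pos: [0.6459, 0.1601, 0.044]
eef_rot: [-0.0, 0.755, 0.655, -0.0]
contact_force: [-0.1, -0.4, -0.4]
width: 0.349
gripper_force: 15.0
offset [ 0.0005 -0.0033 -0.0001] tcp [0.6459 0.1601 0.044 ] tilt/yaw [ 0.99  -0.141 -0.   ] F [-0.1 -0.4 -0.4] w 0.349 gf 15.0 t 5.1833
```

```bash
python3 -m crank '[{"offset":[0,0,0.004],"delta_rot":[0,0,0],"grip":0.2},{"offset":[0,0,0.004],"delta_rot":[0,0,0],"grip":0.2},{"offset":[0,0,0.004],"delta_rot":[0,0,0],"grip":0.45},{"offset":[0,0,0.004],"delta_rot":[0,0,0],"grip":0.7},{"offset":[0,0,0.004],"delta_rot":[0,0,0],"grip":0.7},{"offset":[0,0,0.004],"delta_rot":[0,0,0],"grip":0.7},{"offset":[0,0,-0.05],"delta_rot":[0,0,0],"grip":0.7},{"offset":[0,0,-0.13],"delta_rot":[0,0,0],"grip":0.8},{"offset":[0,0,-0.22],"delta_rot":[0,0,0],"grip":0.8},{"offset":[0,0,-0.31],"delta_rot":[0,0,0],"grip":0.8},{"offset":[0,0,-0.4],"delta_rot":[0,0,0],"grip":0.8},{"offset":[0,0,-0.4],"delta_rot":[0,0,0],"grip":0.8}]'; python3 -c "
from h import *
off(.469,-.001,.2)
d=snapshot('top');s=snapshot('scene')
for x in (d,s):
  b=min(blue(x),key=lambda q:q[1]);print(b[0].round(1),b[1],jarxy(x,b[0],1,.008).round(4))
cv2.imwrite('pics/a3.png',cv2.resize(s['image'][100:300,180:420],None,fx=3,fy=3)[:,:,::-1])"
```

```text
time: 6.18
tool_pos: [0.649, 0.1607, 0.2116]
eef_rot: [0.003, 0.755, 0.655, 0.004]
contact_force: [1.3, 0.6, 1.1]
width: 0.795
gripper_force: 0.0
offset [-0.4637 -0.3887  0.0237] tcp [0.649  0.1607 0.2116] tilt/yaw [ 0.99  -0.141  0.01 ] F [1.3 0.6 1.1] w 0.795 gf 0.0 t 6.1833
[294.4 281.1] 267 [ 0.4704 -0.0036]
[327. 177.] 109 [0.6467 0.1636]
```

View pics/a3.png

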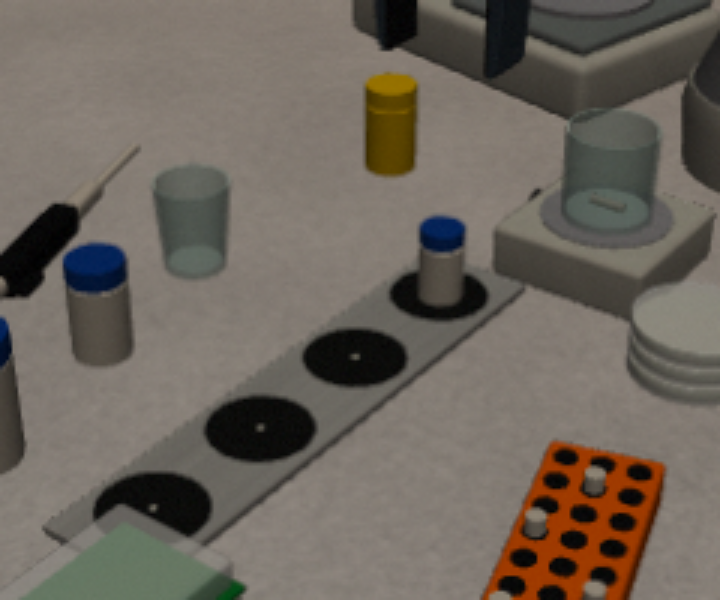

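Jar_1 stands upright on the first pad, within about 2 mm of its centre (scene cap at (327,177)). Next, jar_2.

```bash
python3 -m crank '[{"offset":[-0.466,-0.386,0.02],"delta_rot":[0,0,0],"grip":0.8},{"offset":[-0.466,-0.386,0.02],"delta_rot":[0,0,0],"grip":0.8},{"offset":[-0.466,-0.386,0.02],"delta_rot":[0,0,0],"grip":0.8},{"offset":[-0.466,-0.386,0.02],"delta_rot":[0,0,0],"grip":0.8},{"offset":[-0.466,-0.386,0.02],"delta_rot":[0,0,0],"grip":0.8},{"offset":[-0.466,-0.386,0.02],"delta_rot":[0,0,0],"grip":0.8},{"offset":[-0.466,-0.386,0.02],"delta_rot":[0,0,0],"grip":0.8},{"offset":[-0.466,-0.386,0.02],"delta_rot":[0,0,0],"grip":0.8},{"offset":[-0.466,-0.386,0.02],"delta_rot":[0,0,0],"grip":0.8},{"offset":[-0.466,-0.386,0.02],"delta_rot":[0,0,0],"grip":0.8},{"offset":[-0.466,-0.386,0.02],"delta_rot":[0,0,0],"grip":0.8}]'; python3 -c "
from h import *
off(.469,-.0015,.044)"
```

```text
time: 7.2
tool_pos: [0.4673, -0.002, 0.1957]
eef_rot: [-0.0, 0.755, 0.656, -0.0]
contact_force: [0.7, -0.6, 0.3]
width: 0.802
gripper_force: 0.0
offset [0.0019 0.0041 0.3793] tcp [ 0.4673 -0.002   0.1957] tilt/yaw [ 0.99 -0.14 -0.  ] F [ 0.7 -0.6  0.3] w 0.802 gf 0.0 t 7.2
```

```bash
python3 -m crank '[{"offset":[0.002,0.005,0.09],"delta_rot":[0,0,0],"grip":0.8},{"offset":[0.002,0.005,0.18],"delta_rot":[0,0,0],"grip":0.8},{"offset":[0.002,0.005,0.25],"delta_rot":[0,0,0],"grip":0.8},{"offset":[0.002,0.005,0.32],"delta_rot":[0,0,0],"grip":0.8},{"offset":[0.002,0.005,0.38],"delta_rot":[0,0,0],"grip":0.8},{"offset":[0.002,0.005,0.38],"delta_rot":[0,0,0],"grip":0.8},{"offset":[0.002,0.005,0.38],"delta_rot":[0,0,0],"grip":0.8},{"offset":[0.002,0.005,0.38],"delta_rot":[0,0,0],"grip":0.6},{"offset":[0.002,0.005,0.38],"delta_rot":[0,0,0],"grip":0.5},{"offset":[0.002,0.005,0.38],"delta_rot":[0,0,0],"grip":0.4},{"offset":[0.002,0.005,0.38],"delta_rot":[0,0,0],"grip":0.3},{"offset":[0.002,0.005,0.38],"delta_rot":[0,0,0],"grip":0.3},{"offset":[0.002,0.005,0.38],"delta_rot":[0,0,0],"grip":0.3},{"offset":[0.002,0.005,0.38],"delta_rot":[0,0,0],"grip":0.3},{"offset":[0.002,0.005,0.38],"delta_rot":[0,0,0],"grip":0.3}]' 15; python3 -c "
from h import *
off(.6315,.0615,.14)"
```

```text
time: 8.45
tool_pos: [0.4693, -0.0022, 0.0447]
eef_rot: [0.0, 0.755, 0.655, 0.0]
contact_force: [-0.7, 0.7, 10.7]
width: 0.451
gripper_force: 15.0
offset [ 0.2148  0.3792 -0.2377] tcp [ 0.4693 -0.0022  0.0447] tilt/yaw [ 0.99  -0.141  0.001] F [-0.7  0.7 10.7] w 0.451 gf 15.0 t 8.45
```

```bash
python3 -m crank '[{"offset":[0,0,-0.04],"delta_rot":[0,0,0],"grip":0.3},{"offset":[0,0,-0.1],"delta_rot":[0,0,0],"grip":0.3},{"offset":[0,0,-0.16],"delta_rot":[0,0,0],"grip":0.3},{"offset":[0.03,0.06,-0.2],"delta_rot":[0,0,0],"grip":0.3},{"offset":[0.07,0.12,-0.2],"delta_rot":[0,0,0],"grip":0.3},{"offset":[0.11,0.2,-0.2],"delta_rot":[0,0,0],"grip":0.3},{"offset":[0.155,0.275,-0.2],"delta_rot":[0,0,0],"grip":0.3},{"offset":[0.195,0.345,-0.2],"delta_rot":[0,0,0],"grip":0.3},{"offset":[0.215,0.38,-0.2],"delta_rot":[0,0,0],"grip":0.3},{"offset":[0.215,0.38,-0.2],"delta_rot":[0,0,0],"grip":0.3},{"offset":[0.215,0.38,-0.15],"delta_rot":[0,0,0],"grip":0.3},{"offset":[0.215,0.38,-0.1],"delta_rot":[0,0,0],"grip":0.3},{"offset":[0.215,0.38,-0.05],"delta_rot":[0,0,0],"grip":0.3},{"offset":[0.215,0.38,-0.04],"delta_rot":[0,0,0],"grip":0.3},{"offset":[0.215,0.38,-0.04],"delta_rot":[0,0,0],"grip":0.3},{"offset":[0.215,0.38,-0.04],"delta_rot":[0,0,0],"grip":0.3}]'; python3 -c "
from h import *
off(.6315,.0615,.0527)
s=snapshot('scene')
for b in blue(s):print(b[0].round(1),b[1],jarxy(s,b[0],2,sense()['tool_pos'][2]-.0447).round(4))"
```

```text
time: 9.78
tool_pos: [0.6315, 0.0615, 0.0608]
eef_rot: [0.0, 0.755, 0.655, 0.0]
contact_force: [-0.5, -0.5, -0.1]
width: 0.458
gripper_force: 15.0
offset [ 0.0001 -0.      0.0203] tcp [0.6315 0.0615 0.0608] tilt/yaw [ 0.99  -0.141  0.   ] F [-0.5 -0.5 -0.1] w 0.458 gf 15.0 t 9.7833
[295.7 186.3] 186 [0.6285 0.0612]
[167.8 213.7] 450 [ 0.4726 -0.1329]
[108.7 235.7] 774 [ 0.4268 -0.2364]
```

```bash
python3 -m crank '[{"offset":[0,0.003,0.008],"delta_rot":[0,0,0],"grip":0.3},{"offset":[0,0.003,0.016],"delta_rot":[0,0,0],"grip":0.3},{"offset":[0,0.003,0.023],"delta_rot":[0,0,0],"grip":0.3},{"offset":[0,0.003,0.023],"delta_rot":[0,0,0],"grip":0.3},{"offset":[0,0.003,0.023],"delta_rot":[0,0,0],"grip":0.3},{"offset":[0,0.003,0.023],"delta_rot":[0,0,0],"grip":0.55},{"offset":[0,0.003,0.023],"delta_rot":[0,0,0],"grip":0.75},{"offset":[0,0.003,0.023],"delta_rot":[0,0,0],"grip":0.75},{"offset":[0,0.003,0.023],"delta_rot":[0,0,0],"grip":0.75},{"offset":[0,0.003,-0.05],"delta_rot":[0,0,0],"grip":0.75},{"offset":[0,0.003,-0.13],"delta_rot":[0,0,0],"grip":0.85},{"offset":[0,0.003,-0.22],"delta_rot":[0,0,0],"grip":0.85},{"offset":[0,0.003,-0.31],"delta_rot":[0,0,0],"grip":0.85},{"offset":[0,0.003,-0.4],"delta_rot":[0,0,0],"grip":0.85},{"offset":[0,0.003,-0.4],"delta_rot":[0,0,0],"grip":0.85}]'; python3 -c "
from h import *
off(.4725,-.132,.21)
s=snapshot('scene')
for b in blue(s):print(b[0].round(1),b[1],jarxy(s,b[0],2,.008).round(4))"
```

```text
time: 11.08
tool_pos: [0.6355, 0.0615, 0.2274]
eef_rot: [0.003, 0.755, 0.655, 0.004]
contact_force: [1.3, -0.6, 0.5]
width: 0.854
gripper_force: 0.0
offset [-0.5365 -0.3357  0.0393] tcp [0.6355 0.0615 0.2274] tilt/yaw [ 0.99  -0.141  0.01 ] F [ 1.3 -0.6  0.5] w 0.854 gf 0.0 t 11.0833
[327.1 177.1] 112 [0.6592 0.1366]
[298.8 189.9] 232 [0.6333 0.0649]
[167.8 213.1] 417 [ 0.4618 -0.1215]
[108.8 235. ] 723 [ 0.4148 -0.2267]
```

```bash
python3 -m crank '[{"offset":[-0.536,-0.332,0.04],"delta_rot":[0,0,0],"grip":0.9},{"offset":[-0.536,-0.332,0.04],"delta_rot":[0,0,0],"grip":0.9},{"offset":[-0.536,-0.332,0.04],"delta_rot":[0,0,0],"grip":0.9},{"offset":[-0.536,-0.332,0.04],"delta_rot":[0,0,0],"grip":0.9},{"offset":[-0.536,-0.332,0.04],"delta_rot":[0,0,0],"grip":0.9},{"offset":[-0.536,-0.332,0.04],"delta_rot":[0,0,0],"grip":0.9},{"offset":[-0.536,-0.332,0.04],"delta_rot":[0,0,0],"grip":0.9},{"offset":[-0.536,-0.332,0.04],"delta_rot":[0,0,0],"grip":0.9},{"offset":[-0.536,-0.332,0.04],"delta_rot":[0,0,0],"grip":0.9},{"offset":[-0.536,-0.332,0.04],"delta_rot":[0,0,0],"grip":0.9},{"offset":[-0.536,-0.332,0.04],"delta_rot":[0,0,0],"grip":0.9},{"offset":[-0.536,-0.332,0.04],"delta_rot":[0,0,0],"grip":0.9}]'; python3 -c "
from h import *
off(.4725,-.1325,.054)"
```

```text
time: 12.13
tool_pos: [0.4715, -0.1313, 0.204]
eef_rot: [-0.0, 0.755, 0.656, 0.0]
contact_force: [-0.3, 0.1, 0.0]
width: 0.903
gripper_force: 0.0
offset [-0.0027  0.0029  0.3749] tcp [ 0.4715 -0.1313  0.204 ] tilt/yaw [ 0.99 -0.14 -0.  ] F [-0.3  0.1  0. ] w 0.903 gf 0.0 t 12.1333
```

```bash
python3 -m crank '[{"offset":[-0.003,0.003,0.09],"delta_rot":[0,0,0],"grip":0.9},{"offset":[-0.003,0.003,0.18],"delta_rot":[0,0,0],"grip":0.9},{"offset":[-0.003,0.003,0.25],"delta_rot":[0,0,0],"grip":0.9},{"offset":[-0.003,0.003,0.32],"delta_rot":[0,0,0],"grip":0.9},{"offset":[-0.003,0.003,0.375],"delta_rot":[0,0,0],"grip":0.9},{"offset":[-0.003,0.003,0.375],"delta_rot":[0,0,0],"grip":0.9},{"offset":[-0.003,0.003,0.375],"delta_rot":[0,0,0],"grip":0.9},{"offset":[-0.003,0.003,0.375],"delta_rot":[0,0,0],"grip":0.7},{"offset":[-0.003,0.003,0.375],"delta_rot":[0,0,0],"grip":0.6},{"offset":[-0.003,0.003,0.375],"delta_rot":[0,0,0],"grip":0.5},{"offset":[-0.003,0.003,0.375],"delta_rot":[0,0,0],"grip":0.4},{"offset":[-0.003,0.003,0.375],"delta_rot":[0,0,0],"grip":0.4},{"offset":[-0.003,0.003,0.375],"delta_rot":[0,0,0],"grip":0.4},{"offset":[-0.003,0.003,0.375],"delta_rot":[0,0,0],"grip":0.4},{"offset":[-0.003,0.003,0.375],"delta_rot":[0,0,0],"grip":0.4}]' 20; python3 -c "
from h import *
off(.618,-.0375,.0637)"
```

```text
time: 13.38
tool_pos: [0.4724, -0.1336, 0.0548]
eef_rot: [0.001, 0.755, 0.655, 0.0]
contact_force: [0.1, -0.0, 10.7]
width: 0.565
gripper_force: 20.0
offset [ 0.2893  0.3264 -0.022 ] tcp [ 0.4724 -0.1336  0.0548] tilt/yaw [ 0.99  -0.141  0.001] F [ 0.1 -0.  10.7] w 0.565 gf 20.0 t 13.3833
```

```bash
python3 -m crank '[{"offset":[0,0,-0.04],"delta_rot":[0,0,0],"grip":0.4},{"offset":[0,0,-0.1],"delta_rot":[0,0,0],"grip":0.4},{"offset":[0,0,-0.16],"delta_rot":[0,0,0],"grip":0.4},{"offset":[0.04,0.05,-0.2],"delta_rot":[0,0,0],"grip":0.4},{"offset":[0.09,0.1,-0.2],"delta_rot":[0,0,0],"grip":0.4},{"offset":[0.15,0.17,-0.2],"delta_rot":[0,0,0],"grip":0.4},{"offset":[0.21,0.24,-0.2],"delta_rot":[0,0,0],"grip":0.4},{"offset":[0.26,0.295,-0.2],"delta_rot":[0,0,0],"grip":0.4},{"offset":[0.289,0.327,-0.2],"delta_rot":[0,0,0],"grip":0.4},{"offset":[0.289,0.327,-0.2],"delta_rot":[0,0,0],"grip":0.4},{"offset":[0.289,0.327,-0.15],"delta_rot":[0,0,0],"grip":0.4},{"offset":[0.289,0.327,-0.1],"delta_rot":[0,0,0],"grip":0.4},{"offset":[0.289,0.327,-0.05],"delta_rot":[0,0,0],"grip":0.4},{"offset":[0.289,0.327,-0.04],"delta_rot":[0,0,0],"grip":0.4},{"offset":[0.289,0.327,-0.04],"delta_rot":[0,0,0],"grip":0.4},{"offset":[0.289,0.327,-0.04],"delta_rot":[0,0,0],"grip":0.4}]'; python3 -c "
from h import *
off(.618,-.0375,.0628)
s=snapshot('scene')
for b in blue(s):print(b[0].round(1),b[1],jarxy(s,b[0],3,sense()['tool_pos'][2]-.0548).round(4))"
```

```text
time: 14.72
tool_pos: [0.6178, -0.0377, 0.0708]
eef_rot: [0.0, 0.755, 0.655, 0.0]
contact_force: [0.2, 1.1, -0.4]
width: 0.568
gripper_force: 20.0
offset [0.0007 0.0005 0.0201] tcp [ 0.6178 -0.0377  0.0708] tilt/yaw [ 0.99  -0.141  0.   ] F [ 0.2  1.1 -0.4] w 0.568 gf 20.0 t 14.7167
[327.2 177.4] 122 [0.679  0.0944]
[260.5 202.6] 298 [ 0.6148 -0.0439]
[108.9 235.7] 776 [ 0.4473 -0.252 ]
```

```bash
python3 -m crank '[{"offset":[0.006,0.002,0.008],"delta_rot":[0,0,0],"grip":0.4},{"offset":[0.006,0.002,0.016],"delta_rot":[0,0,0],"grip":0.4},{"offset":[0.006,0.002,0.023],"delta_rot":[0,0,0],"grip":0.4},{"offset":[0.006,0.002,0.023],"delta_rot":[0,0,0],"grip":0.4},{"offset":[0.006,0.002,0.023],"delta_rot":[0,0,0],"grip":0.4},{"offset":[0.006,0.002,0.023],"delta_rot":[0,0,0],"grip":0.65},{"offset":[0.006,0.002,0.023],"delta_rot":[0,0,0],"grip":0.85},{"offset":[0.006,0.002,0.023],"delta_rot":[0,0,0],"grip":0.85},{"offset":[0.006,0.002,0.023],"delta_rot":[0,0,0],"grip":0.85},{"offset":[0.006,0.002,-0.05],"delta_rot":[0,0,0],"grip":0.85},{"offset":[0.006,0.002,-0.13],"delta_rot":[0,0,0],"grip":0.9},{"offset":[0.006,0.002,-0.22],"delta_rot":[0,0,0],"grip":0.9},{"offset":[0.006,0.002,-0.31],"delta_rot":[0,0,0],"grip":0.9},{"offset":[0.006,0.002,-0.4],"delta_rot":[0,0,0],"grip":0.9},{"offset":[0.006,0.002,-0.4],"delta_rot":[0,0,0],"grip":0.9}]'; python3 -c "
from h import *
off(.4475,-.2525,.22)
s=snapshot('scene')
for b in blue(s):print(b[0].round(1),b[1],jarxy(s,b[0],3,.008).round(4))"
```

```text
time: 16.02
tool_pos: [0.6218, -0.0356, 0.2373]
eef_rot: [0.004, 0.755, 0.655, 0.003]
contact_force: [1.0, -0.8, -0.2]
width: 0.897
gripper_force: 0.0
offset [-0.5983 -0.3553  0.0397] tcp [ 0.6218 -0.0356  0.2373] tilt/yaw [ 0.99  -0.141  0.01 ] F [ 1.  -0.8 -0.2] w 0.897 gf 0.0 t 16.0167
[327.2 177.2] 115 [0.6723 0.1088]
[298.8 189.9] 235 [0.6469 0.0397]
[266.  204.4] 436 [ 0.6193 -0.033 ]
[108.7 235.4] 752 [ 0.4362 -0.2434]
```

```bash
python3 -m crank '[{"offset":[-0.598,-0.352,0.04],"delta_rot":[0,0,0],"grip":0.95},{"offset":[-0.598,-0.352,0.04],"delta_rot":[0,0,0],"grip":0.95},{"offset":[-0.598,-0.352,0.04],"delta_rot":[0,0,0],"grip":0.95},{"offset":[-0.598,-0.352,0.04],"delta_rot":[0,0,0],"grip":0.95},{"offset":[-0.598,-0.352,0.04],"delta_rot":[0,0,0],"grip":0.95},{"offset":[-0.598,-0.352,0.04],"delta_rot":[0,0,0],"grip":0.95},{"offset":[-0.598,-0.352,0.04],"delta_rot":[0,0,0],"grip":0.95},{"offset":[-0.598,-0.352,0.04],"delta_rot":[0,0,0],"grip":0.95},{"offset":[-0.598,-0.352,0.04],"delta_rot":[0,0,0],"grip":0.95},{"offset":[-0.598,-0.352,0.04],"delta_rot":[0,0,0],"grip":0.95},{"offset":[-0.598,-0.352,0.04],"delta_rot":[0,0,0],"grip":0.95},{"offset":[-0.598,-0.352,0.04],"delta_rot":[0,0,0],"grip":0.95}]'; python3 -c "
from h import *
off(.4475,-.2535,.074)"
```

```text
time: 17.07
tool_pos: [0.4463, -0.2513, 0.2139]
eef_rot: [-0.0, 0.755, 0.656, 0.0]
contact_force: [-0.2, 0.1, 0.5]
width: 0.95
gripper_force: 0.0
offset [-0.0052  0.0038  0.3498] tcp [ 0.4463 -0.2513  0.2139] tilt/yaw [ 0.99 -0.14 -0.  ] F [-0.2  0.1  0.5] w 0.95 gf 0.0 t 17.0667
```

```bash
python3 -m crank '[{"offset":[-0.005,0.004,0.06],"delta_rot":[0,0,0],"grip":0.95},{"offset":[-0.005,0.004,0.13],"delta_rot":[0,0,0],"grip":0.95},{"offset":[-0.005,0.004,0.2],"delta_rot":[0,0,0],"grip":0.95},{"offset":[-0.005,0.004,0.28],"delta_rot":[0,0,0],"grip":0.95},{"offset":[-0.005,0.004,0.35],"delta_rot":[0,0,0],"grip":0.95},{"offset":[-0.005,0.004,0.35],"delta_rot":[0,0,0],"grip":0.95},{"offset":[-0.005,0.004,0.35],"delta_rot":[0,0,0],"grip":0.95},{"offset":[-0.005,0.004,0.35],"delta_rot":[0,0,0],"grip":0.8},{"offset":[-0.005,0.004,0.35],"delta_rot":[0,0,0],"grip":0.7},{"offset":[-0.005,0.004,0.35],"delta_rot":[0,0,0],"grip":0.6},{"offset":[-0.005,0.004,0.35],"delta_rot":[0,0,0],"grip":0.5},{"offset":[-0.005,0.004,0.35],"delta_rot":[0,0,0],"grip":0.5},{"offset":[-0.005,0.004,0.35],"delta_rot":[0,0,0],"grip":0.5},{"offset":[-0.005,0.004,0.35],"delta_rot":[0,0,0],"grip":0.5},{"offset":[-0.005,0.004,0.35],"delta_rot":[0,0,0],"grip":0.5}]' 25; python3 -c "
from h import *
off(.604,-.1368,.083)"
```

```text
time: 18.32
tool_pos: [0.4477, -0.2548, 0.0752]
eef_rot: [0.001, 0.755, 0.655, 0.0]
contact_force: [0.5, 1.8, 11.9]
width: 0.675
gripper_force: 25.0
offset [ 0.3472  0.3452 -0.0191] tcp [ 0.4477 -0.2548  0.0752] tilt/yaw [ 0.99  -0.141  0.002] F [ 0.5  1.8 11.9] w 0.675 gf 25.0 t 18.3167
```

```bash
python3 -m crank '[{"offset":[0,0,-0.04],"delta_rot":[0,0,0],"grip":0.5},{"offset":[0,0,-0.1],"delta_rot":[0,0,0],"grip":0.5},{"offset":[0,0,-0.16],"delta_rot":[0,0,0],"grip":0.5},{"offset":[0.03,0.03,-0.2],"delta_rot":[0,0,0],"grip":0.5},{"offset":[0.08,0.08,-0.2],"delta_rot":[0,0,0],"grip":0.5},{"offset":[0.14,0.14,-0.2],"delta_rot":[0,0,0],"grip":0.5},{"offset":[0.2,0.2,-0.2],"delta_rot":[0,0,0],"grip":0.5},{"offset":[0.26,0.26,-0.2],"delta_rot":[0,0,0],"grip":0.5},{"offset":[0.315,0.315,-0.2],"delta_rot":[0,0,0],"grip":0.5},{"offset":[0.347,0.345,-0.2],"delta_rot":[0,0,0],"grip":0.5},{"offset":[0.347,0.345,-0.2],"delta_rot":[0,0,0],"grip":0.5},{"offset":[0.347,0.345,-0.15],"delta_rot":[0,0,0],"grip":0.5},{"offset":[0.347,0.345,-0.1],"delta_rot":[0,0,0],"grip":0.5},{"offset":[0.347,0.345,-0.05],"delta_rot":[0,0,0],"grip":0.5},{"offset":[0.347,0.345,-0.04],"delta_rot":[0,0,0],"grip":0.5},{"offset":[0.347,0.345,-0.04],"delta_rot":[0,0,0],"grip":0.5},{"offset":[0.347,0.345,-0.04],"delta_rot":[0,0,0],"grip":0.5}]'; python3 -c "
from h import *
off(.604,-.1368,.083)
s=snapshot('scene')
for b in blue(s):print(b[0].round(1),b[1],jarxy(s,b[0],4,sense()['tool_pos'][2]-.0752).round(4))
cv2.imwrite('pics/a4.png',cv2.resize(s['image'][80:330,140:400],None,fx=2.4,fy=2.4)[:,:,::-1])"
```

```text
time: 19.73
tool_pos: [0.6034, -0.1367, 0.091]
eef_rot: [0.0, 0.755, 0.655, 0.0]
contact_force: [0.9, 0.1, -1.2]
width: 0.677
gripper_force: 25.0
offset [0.     0.0015 0.0199] tcp [ 0.6034 -0.1367  0.091 ] tilt/yaw [ 0.99  -0.141  0.   ] F [ 0.9  0.1 -1.2] w 0.677 gf 25.0 t 19.7333
[327.1 177.3] 119 [0.6912 0.0676]
[298.9 190.4] 253 [0.6677 0.0011]
[220.  220.5] 453 [ 0.6001 -0.1452]
[270.7 213.1] 44 [ 0.6616 -0.0864]
```

View pics/a4.png

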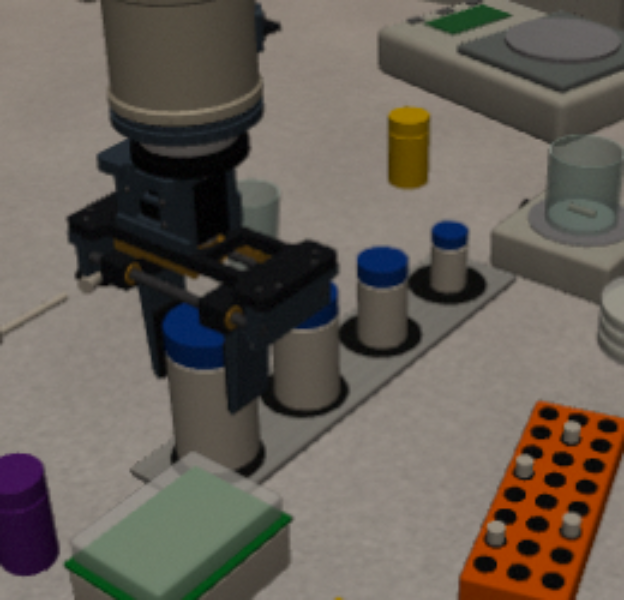

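Jar_4 hangs upright over the last pad (crop (215,400)), and the other three stand on their pads. Lowering, releasing and backing away.

```bash
python3 -m crank '[{"offset":[0.005,0.003,0.008],"delta_rot":[0,0,0],"grip":0.5},{"offset":[0.005,0.003,0.016],"delta_rot":[0,0,0],"grip":0.5},{"offset":[0.005,0.003,0.023],"delta_rot":[0,0,0],"grip":0.5},{"offset":[0.005,0.003,0.023],"delta_rot":[0,0,0],"grip":0.5},{"offset":[0.005,0.003,0.023],"delta_rot":[0,0,0],"grip":0.5},{"offset":[0.005,0.003,0.023],"delta_rot":[0,0,0],"grip":0.7},{"offset":[0.005,0.003,0.023],"delta_rot":[0,0,0],"grip":0.95},{"offset":[0.005,0.003,0.023],"delta_rot":[0,0,0],"grip":0.95},{"offset":[0.005,0.003,0.023],"delta_rot":[0,0,0],"grip":0.95},{"offset":[0.005,0.003,-0.05],"delta_rot":[0,0,0],"grip":0.95},{"offset":[0.005,0.003,-0.13],"delta_rot":[0,0,0],"grip":0.95},{"offset":[0.005,0.003,-0.22],"delta_rot":[0,0,0],"grip":0.95},{"offset":[0.005,0.003,-0.31],"delta_rot":[0,0,0],"grip":0.95},{"offset":[0.005,-0.1,-0.4],"delta_rot":[0,0,0],"grip":0.95},{"offset":[0.005,-0.2,-0.4],"delta_rot":[0,0,0],"grip":0.95},{"offset":[0.005,-0.3,-0.4],"delta_rot":[0,0,0],"grip":0.95},{"offset":[0.005,-0.4,-0.4],"delta_rot":[0,0,0],"grip":0.95},{"offset":[0.005,-0.4,-0.4],"delta_rot":[0,0,0],"grip":0.95}]'; python3 -c "
from h import *
s=snapshot('scene');t=snapshot('top')
P=[(.6446,.1605),(.6306,.0613),(.6167,-.0375),(.6027,-.1368)];Q=[(.6465,.1613),(.6328,.0623),(.6188,-.0366),(.605,-.136)]
for x,p in((s,Q),(t,P)):
  for j,b in zip(J,sorted(blue(x),key=lambda q:q[1])):
    a=jarxy(x,b[0],j,.008);print(j,a.round(4),'err',(1e3*(a-p[j-1])).round(1))
off(.5,0,.2)
cv2.imwrite('pics/a5.png',s['image'][:,:,::-1])
cv2.imwrite('pics/a6.png',cv2.resize(t['image'][145:305,120:445],None,fx=2.4,fy=2.4)[:,:,::-1])"
```

```text
time: 21.28
tool_pos: [0.4385, -0.11, 0.2497]
eef_rot: [-0.002, 0.755, 0.655, -0.001]
contact_force: [0.9, -0.4, -0.4]
width: 0.953
gripper_force: 0.0
1 [0.6468 0.1633] err [0.3 2. ]
2 [0.633 0.066] err [0.2 3.7]
3 [ 0.619  -0.0324] err [0.2 4.2]
4 [ 0.6039 -0.1292] err [-1.1  6.8]
1 [0.6473 0.16  ] err [ 2.7 -0.5]
2 [0.6335 0.0604] err [ 2.9 -0.9]
3 [ 0.6192 -0.0372] err [2.5 0.3]
4 [ 0.606  -0.1348] err [3.3 2. ]
offset [0.2959 0.1001 0.1263] tcp [ 0.4436 -0.1115  0.2505] tilt/yaw [ 0.99  -0.142  0.   ] F [ 0.7 -0.2  0.6] w 0.95 gf 0.0 t 21.3833
```

View pics/a5.png

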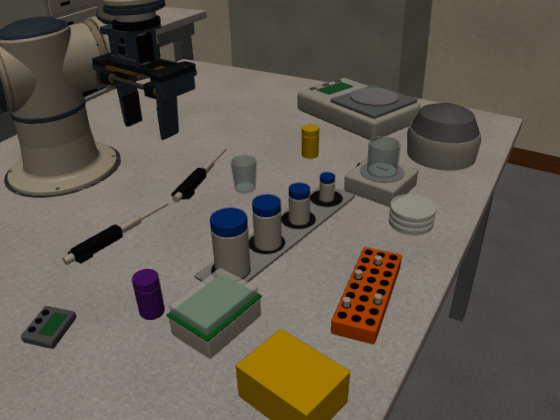

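View pics/a6.png

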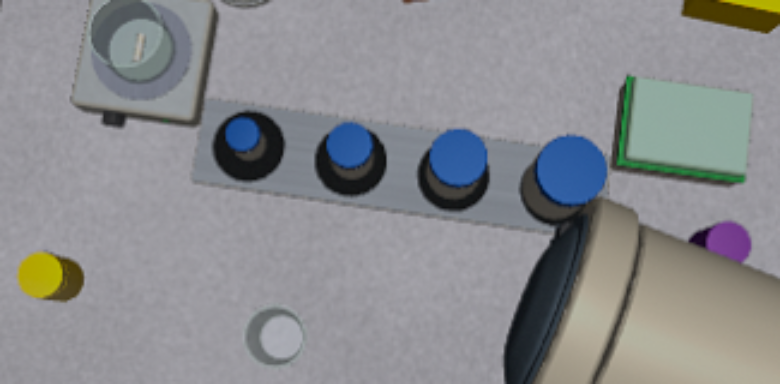

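All four jars are upright on their pads in size order, within about 5 mm. The scene view shows them at (327,190), (299,205), (266,223) and (230,243). The beaker is unmoved at top-crop (275,336).

```bash
python3 -c "
from cell import hand_in
print(hand_in())"
```

```text
the job is handed in; nothing more can be done
None
```

I handed the job in with all four jars standing upright on their pads, smallest next to the stirrer and largest at the far end, each about 5 mm or less off centre by my camera measurements; the beaker was not moved, and the hand-in returned no verdict.

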